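Switch the enamel drying cabinet to vented drying

ROBOT

A 7-joint arm with a two-finger parallel gripper is mounted at the origin on the work surface. World frame = base frame: x ahead of the robot, y to its left, z up, the work surface at z = 0. Lengths are in m, angles in rad, forces in N, time in s.
With the tool pointing down it reaches from about 0.4 to 0.925 m from the base axis. Payload 4.1 kg.
Tool frame: the origin (TCP) lies midway between the tips of the shut fingers; the grasp point (between the pads) lies robot.pinch_z behind it (robot.pinch_z is the distance from the TCP to the grasp point, in m); z points along the fingers, y is the line along which they close (so a half turn about z gives the same grasp; the last joint's range is limited). The gripper opens to 85 mm and grips with 20 to 120 N. Pads are 22 mm wide; open, the fingers measure 114 mm over their backs; the gripper's body (76 mm by 85 mm) begins 54 mm behind the grasp point. The pads swing forward as they close: fully open they stand 13 mm farther back than shut.
Start: joints at [1.248, 0.398, 0.045, 1.537, -0.019, 1.207, -0.051], TCP at [0.144, -0.634, 0.231] pointing down, gripper open.
Joint ranges: [-2.82, 2.82], [-0.49, 2.23], [-1.37, 1.46], [0, 2.46], [-1.36, 4.5], [0.23, 2], [-2.94, 2.94]. Speed limits (rad/s): [2.57, 2.57, 3.14, 3.14, 3.14, 3.14, 3.14].

INTERFACE

Orientations are given as a 3x3 rotation matrix whose columns are the frame's x, y, z axes.
In Python, from workcell import robot gives the robot as it stands. Calls block until the motion is done:
- robot.movep(position, orientation): joint-space move of the TCP to a pose.
- robot.movel(position, attitude=None, max_speed=0.15, until_force=None): straight line of the TCP; attitude=None keeps the orientation; max_speed is the mean speed in m/s. With until_force (N) it stops when the force on the tool has changed by that much, and returns True; else False.
- robot.move_joints(angles): joint-space move.
- robot.let_go() and robot.grab(grip_force=None): open the fingers fully, or close them until they stop; grip_force is the grip in N (None keeps the last).
- robot.dwell(seconds).
- robot.ik(position, orientation): joint angles nearest the present ones, or None.
- robot.grab_frame(name): name is "scene" or "top" or "wrist"; returns a dict with "frame" (384x512x3 uint8, red, green, blue), "K" (3x3 intrinsics, pixels), "dist" ([k1, k2, p1, p2, k3] as OpenCV has them; the pictures are not rectified), "camera_from_world" (4x4, takes a point from world to camera coordinates). Camera axes: x right, y up, looking along -z (the intrinsics and any distortion apply to the point x, -y, -z); pixel columns grow to the right and rows downward; lengths in m; the calibration is good to about 2 mm. A picture is of the moment at which its call begins. There is no depth.
A pose or a line that the arm cannot do raises robot.PlanningError and nothing moves.
- robot.hand_in(): hands the job in; it is judged then, once.
Readings, each from a call of its own:
- robot.read_clock(): time.
- robot.read_qpos(): joint angles.
- robot.read_dq(): joint speeds.
- robot.read_tau(): joint torques, N m.
- robot.read_ee_pos(): TCP position.
- robot.read_tcp_rot(): TCP orientation.
- robot.read_wrist_force(): force on the tool from outside, world axes, zero at the start.
- robot.read_ft_torque(): the same for the moment, N m.
- robot.read_opening(): opening from 0.0 (shut) to 1.0 (fully open).
- robot.read_grip_force(): force on a finger pad.
Only numpy, scipy, OpenCV 4.12 (cv2) and the standard library are available. Lean on these libraries where they do the work, as an engineer would, in place of code of your own. Each camera call takes 0.05 s, during which the arm holds its last target. There are 200 camera calls.

TASK

Switch the drying cabinet to vented drying: pull the exhaust knob (the round disc) out to its middle click, and only then push the inlet knob (the crossbar) fully home. The two must never be shut together; leave the ball knob at its own click, and do not knock the pots, bottle, board or tools about.

Things in the scene. Friction and masses are not known exactly. Their poses are not given: they have to be found in the camera images.
- cabinet: White drying cabinet, fixed, 220 mm deep (x), 420 wide (y), 150 high; origin centre of underside. Its front, at x = -110 mm, faces the robot and carries three slide knobs 120 mm apart, in varying order, told apart by their heads. Each knob has three clicks, home, middle (25 mm out) and fully out (50 mm), and springs into the nearest.
- exhaust_head (a point): Exhaust knob: black disc, 50 mm across, 12 mm thick, square on a 10 mm level steel rod out of the cabinet's front, 120 mm above the table. Point: centre of the head; +x runs along the rod into the cabinet, z up. When home it is 62 mm in front of the cabinet's face, which carries a plate and collar 16 mm thick, 52 mm wide. Free rod between disc and collar when home: 40 mm.
- exhaust (a joint): How far the exhaust knob is out, m: 0 home, 0.025 middle click, 0.050 fully out. Starts home. About 7 N to leave a click.
- inlet_head (a point): Inlet knob: black T, a level crossbar 76 mm long, 14 mm thick, on a 10 mm level steel rod out of the cabinet's front, 120 mm above the table. Point: centre of the head; +x runs along the rod into the cabinet, z up. When home it is 62 mm in front of the cabinet's face, which carries a plate and collar 16 mm thick, 52 mm wide. 
- inlet (a joint): How far the inlet (crossbar) knob is out, m: 0 home, 0.025 middle, 0.050 fully out. Starts out, at the middle or fully out.
- bypass_head (a point): Bypass knob: black ball, 26 mm across, on a 10 mm level steel rod out of the cabinet's front, 120 mm above the table. Point: centre of the head; +x runs along the rod into the cabinet, z up. When home it is 62 mm in front of the cabinet's face, which carries a plate and collar 16 mm thick, 52 mm wide. To be left as it is.
- bypass (a joint): How far the bypass (ball) knob is out, m; starts near its middle click, 0.025.
- plaque: Round wooden board, 90 mm across, 16 mm thick, with a blue enamel flower on top; origin centre of underside. Bystander, lies on the table under the knobs.
- pot_amber: Small lidded amber colour pot, 45 mm across the lid, 31 mm high; origin centre of underside. Bystander, on the table under the knobs.
- pot_white: Like the amber pot but white; bystander, on the table in front of the cabinet's right end.
- pot_dark: Like the amber pot but black; bystander, on the table in front of the cabinet's left part.
- solvent: Clear bottle with a white cap, 44 mm across, 100 mm high; origin centre of underside. Bystander, stands in front of the cabinet's left end.
- scissors: Red-handled scissors lying flat, about 160 mm long, 12 mm high. Bystander.
- stylus: Wooden stylus, 10 mm thick, 142 mm long, lying flat. Bystander.

How it is judged:
On the way, in this order (a step that is already met when the one before it is completed fails the run):
1. the exhaust knob rests at its middle click while the inlet is still out (value of joint exhaust between 0.019 and 0.031 m and velocity of joint exhaust between -0.01 and 0.01 m/s and value of joint inlet above 0.012 m), for 0.3 s.
2. the inlet knob is home, with the exhaust still open (value of joint inlet below 0.004 m and value of joint exhaust above 0.012 m), for 0.2 s.
At the end, for the whole second after the job is handed in: The exhaust knob rests at its middle click (25 mm out, within 5 mm), the inlet knob is home (within 4 mm), the ball knob is still at its middle click (25 mm, within 7 mm), and all are at rest (value of joint exhaust between 0.02 and 0.03 m and value of joint inlet below 0.004 m and value of joint bypass between 0.018 and 0.032 m and velocity of joint exhaust between -0.01 and 0.01 m/s and velocity of joint inlet between -0.01 and 0.01 m/s and velocity of joint bypass between -0.01 and 0.01 m/s); the robot touches nothing.
It fails at once if both exhaust and inlet shut at once (value of joint each of exhaust, inlet below 0.01 m).
It fails at once if the ball knob is taken out of its middle click (value of joint bypass below 0.013 m or value of joint bypass above 0.037 m).
It fails at once if a bystander (board, pot, bottle, scissors or stylus) is shifted more than 30 mm (distance of any of plaque, pot_amber, pot_white, pot_dark, solvent, scissors, stylus from where it was at the start of the episode above 0.03 m).
It fails at once if a pot or the bottle is knocked over (angle between any of solvent, pot_white, pot_dark, pot_amber's own z axis and vertical above 0.6 rad).
It also fails if it takes over 38 s, if anything falls off the work surface, if the arm or the gripper's body presses on something with over 40 N, if the wrist force passes 120 N, or if a joint passes its speed limit or range.

## Working session

There is one attempt and no reset: what is moved stays moved. The work goes in short steps, each a Python script; the robot and the scene stay as the last script left them, time stands still between calls to the robot, and variables do not carry over. Pictures are saved under pics/ and viewed, at most 10 in all, crops included, and the job is handed in when it is done.

```bash
mkdir -p pics; ls; python3 - <<'E'
from workcell import robot
import cv2,numpy as np,pickle
d={}
for n in("scene","top","wrist"):
    f=robot.grab_frame(n); d[n]=f; cv2.imwrite(f"pics/{n}0.png",f["frame"][:,:,::-1])
    T=np.array(f["camera_from_world"]); print(n,np.round(-T[:3,:3].T@T[:3,3],3),np.round(-T[2,:3],2),f["K"][0][0],np.round(f["dist"],3))
pickle.dump(d,open("f0.pkl","wb"))
print(robot.pinch_z,robot.read_clock(),robot.read_ee_pos())
E
```

```text
pics
scene [0.982 0.262 1.033] [-0.39 -0.26 -0.88] 389.4553012733329 [-0.087  0.     0.     0.     0.   ]
top [ 0.279 -0.009  1.275] [ 0.21  0.01 -0.98] 451.5506822314119 [-0.083  0.     0.     0.     0.   ]
wrist [ 0.216 -0.617  0.372] [-0.29 -0.06 -0.96] 278.34434385091987 [0.019 0.    0.    0.    0.   ]
0.0187 0.15 [ 0.14416228 -0.63333452  0.23049592]
```

View pics/top0.png

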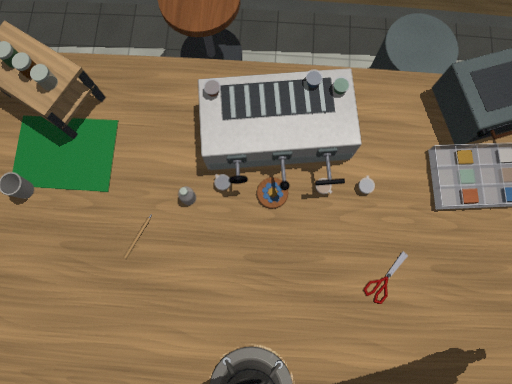

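View pics/scene0.png

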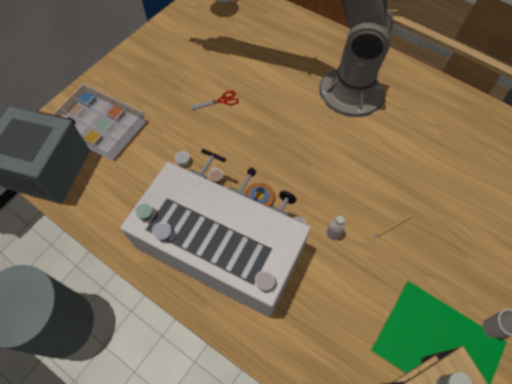

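The top view shows the disc at about (238,180), the ball at (285,185) and the crossbar at (330,182). The pots, board and bottle lie below and beside them. I'll take an enlarged crop and compute positions from it.

```bash
cat > h.py <<'E'
import cv2,numpy as np
def ray(f,u,v,z):
    K=np.array(f["K"]);T=np.array(f["camera_from_world"])
    p=cv2.undistortPoints(np.array([[[u,v]]],float),K,np.array(f["dist"]))[0,0]
    d=T[:3,:3].T@np.array([p[0],-p[1],-1]); c=-T[:3,:3].T@T[:3,3]
    return c+d*(z-c[2])/d[2]
def proj(f,P):
    T=np.array(f["camera_from_world"]);c=T[:3,:3]@np.array(P)+T[:3,3]
    return cv2.projectPoints(np.array([[[c[0],-c[1],-c[2]]]]),np.zeros(3),np.zeros(3),np.array(f["K"]),np.array(f["dist"]))[0][0,0]
E
python3 - <<'E'
import pickle,cv2
from h import *
d=pickle.load(open("f0.pkl","rb"));f=d["top"]
for n,u,v,z in [("disc",238,180,.12),("ball",285,185,.12),("bar",330,182,.12),("FL",200,80,.15),("FR",356,150,.15)]: print(n,ray(f,u,v,z).round(3))
a=cv2.resize(f["frame"][130:220,170:390,::-1],None,fx=3.6,fy=3.6,interpolation=cv2.INTER_CUBIC)
s=d["scene"]["frame"][130:250,150:360,::-1];b=cv2.resize(s,(792,270*792//792+0),interpolation=cv2.INTER_CUBIC) if 0 else cv2.resize(s,None,fx=2.2,fy=2.2,interpolation=cv2.INTER_CUBIC)
o=np.zeros((a.shape[0]+b.shape[0],792,3),np.uint8);o[:a.shape[0],:a.shape[1]]=a;o[a.shape[0]:,:b.shape[1]]=b
cv2.imwrite("pics/crop1.png",o);print(o.shape,a.shape)
E
```

```text
disc [0.541 0.067 0.12 ]
ball [ 0.536 -0.057  0.12 ]
bar [ 0.551 -0.175  0.12 ]
FL [0.805 0.188 0.15 ]
FR [ 0.634 -0.236  0.15 ]
(588, 792, 3) (324, 792, 3)
```

View pics/crop1.png

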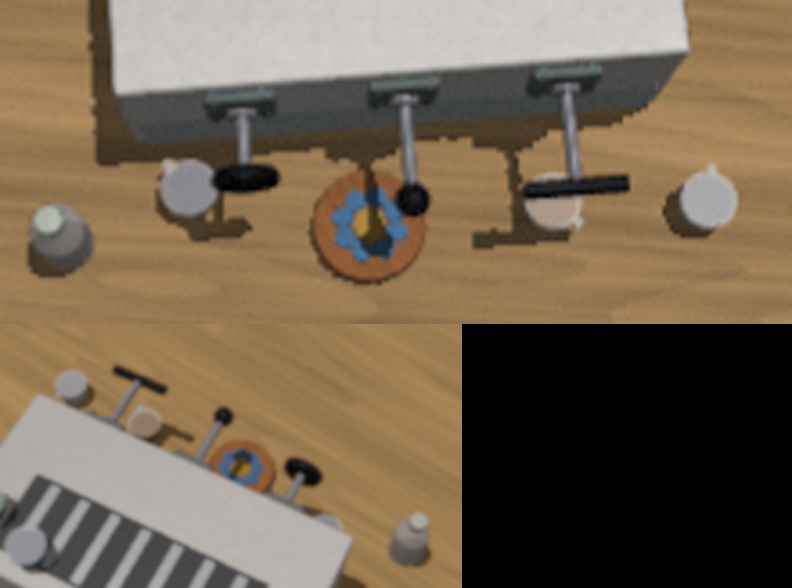

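```bash
python3 - <<'E'
import pickle
from h import *
from scipy.optimize import least_squares
d=pickle.load(open("f0.pkl","rb"));t,s=d["top"],d["scene"]
ft=lambda x,y:(170+x/3.6,130+y/3.6); fs=lambda x,y:(150+x/2.2,130+(y-324)/2.2)
a=ray(t,*ft(115,93),.15);b=ray(t,*ft(690,50),.15);v=b-a;print("front",a.round(4),b.round(4),np.hypot(*v[:2]),"yaw",np.arctan2(v[0],-v[1]))
n=np.array([-v[1],v[0]])/np.hypot(*v[:2]) # into cabinet
for k,p,q in [("disc",(246,178),(303,472)),("ball",(413,199),(224,415)),("bar",(576,187),(139,379))]:
    P=least_squares(lambda P:np.r_[proj(t,P)-ft(*p),proj(s,P)-fs(*q)],[.54,0,.12]).x
    r=ray(t,*ft(*p),.12);r2=ray(s,*fs(*q),.12);print(k,P.round(4),r.round(4),r2.round(4),"dist to face",round(n@(a[:2]-r[:2]),4))
print(n)
E
```

```text
front [0.5928 0.163  0.15  ] [ 0.6518 -0.2504  0.15  ] 0.4176432079857012 yaw 0.14160626326494488
disc [0.5433 0.0675 0.1164] [0.543  0.0662 0.12  ] [0.5446 0.0694 0.12  ] dist to face 0.063
ball [ 0.5346 -0.0551  0.1196] [ 0.535  -0.0562  0.12  ] [ 0.5344 -0.0538  0.12  ] dist to face 0.0882
bar [ 0.5519 -0.1746  0.1171] [ 0.5515 -0.1746  0.12  ] [ 0.5532 -0.1727  0.12  ] dist to face 0.0886
[0.98999058 0.14113348]
```

```bash
cat >> h.py <<'E'
psi=0.1416; n=np.array([np.cos(psi),np.sin(psi),0]); l=np.array([-n[1],n[0],0])
RA=np.c_[n,-l,[0,0,-1]]; RB=np.c_[-n,l,[0,0,-1]]
E
python3 - <<'E'
from workcell import robot
from h import *
print(np.round(robot.read_tcp_rot(),2))
H=np.array([.5435,.0675,.12]); g=H+.022*n; P=np.array([g[0],g[1],.12-robot.pinch_z])
for k,R in(("A",RA),("B",RB)):
    for z in(.25,.101):
        print(k,z,None if (q:=robot.ik([P[0],P[1],z],R)) is None else np.round(q,2))
R=RA if robot.ik([P[0],P[1],.25],RA) is not None else RB
robot.movep([P[0],P[1],.25],R)
f=robot.grab_frame("wrist");cv2.imwrite("pics/w1.png",f["frame"][:,:,::-1])
import pickle;pickle.dump(f,open("w1.pkl","wb"))
print(robot.read_clock(),robot.read_ee_pos(),P,proj(f,H),proj(f,[.5346,-.0551,.12]),proj(f,g))
E
```

```text
[[ 0.98  0.22 -0.  ]
 [ 0.22 -0.98  0.  ]
 [-0.   -0.   -1.  ]]
A 0.25 [ 0.47  0.33 -0.83  1.69  0.25  1.24 -1.85]
A 0.101 [ 0.38  0.48 -0.75  1.85  0.39  0.96 -1.96]
B 0.25 [ 0.58  0.37 -0.99  1.69  0.32  1.26  1.23]
B 0.101 [ 0.6   0.61 -1.07  1.85  0.61  1.06  1.  ]
3.0833 [0.56549233 0.06953167 0.24985744] [0.56527981 0.0706048  0.1013    ] [257.76263812 206.48154023] [371.32827152 229.51471685] [257.68643381 185.96066514]
```

View pics/w1.png

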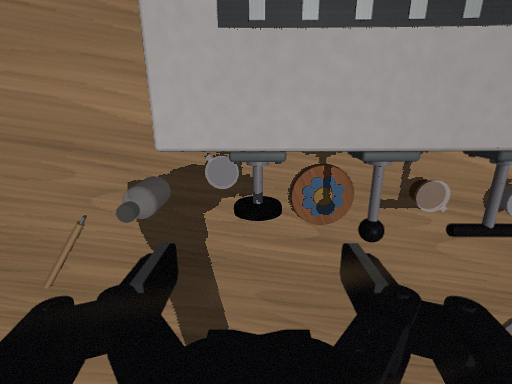

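The wrist view puts the disc at (258,208) and the ball at (371,230), both within 2 px of prediction. The cabinet's front edge is level in the image. I'm going down to grip the rod and pull.

```bash
python3 - <<'E'
from workcell import robot
from h import *
H=np.array([.5435,.0675,.12]); g=H+.022*n; P=np.array([g[0],g[1],.12-robot.pinch_z])
print(robot.movel(P,RA,max_speed=.1,until_force=15),robot.read_ee_pos(),P)
robot.grab(grip_force=50); print(robot.read_opening(),robot.read_grip_force(),robot.read_wrist_force())
robot.movel(P-.0255*n,RA,max_speed=.03); print(robot.read_ee_pos()-P,robot.read_wrist_force(),robot.read_clock())
f=robot.grab_frame("top");cv2.imwrite("pics/t2.png",cv2.resize(f["frame"][130:220,170:390,::-1],None,fx=3.6,fy=3.6,interpolation=cv2.INTER_CUBIC))
robot.let_go(); print(robot.read_wrist_force())
robot.movel(robot.read_ee_pos()+np.array([0,0,.13]),RA,max_speed=.12)
f=robot.grab_frame("wrist");cv2.imwrite("pics/w2.png",f["frame"][:,:,::-1])
print(robot.read_clock(),proj(f,H-.025*n),proj(f,H))
E
```

```text
False [0.56579725 0.07071566 0.10193776] [0.56527981 0.0706048  0.1013    ]
0.09667052932553714 48.671672344207764 [0.06758318 0.02901911 1.97576038]
[-0.02497538 -0.00358535  0.00012237] [1.92937747 0.15214545 0.85820479] 6.4083
[ 0.20242898  0.45932246 -0.47005807]
8.4667 [258.82221213 211.85264273] [258.80738536 186.93162394]
```

View pics/w2.png

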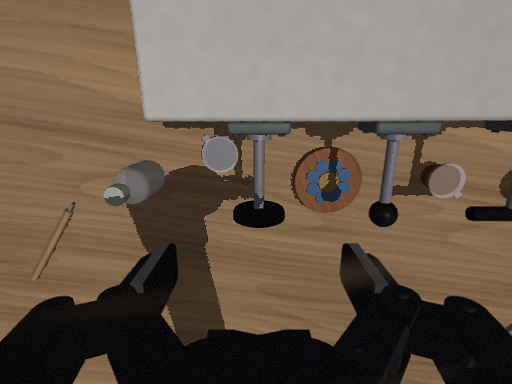

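The disc sits at (259,213) against (259,212) predicted for the middle click, and the ball is unmoved. Next I push the crossbar home.

```bash
python3 - <<'E'
from workcell import robot
from h import *
B=np.array([.552,-.174,.12-robot.pinch_z]); up=np.array([0,0,.13])
robot.grab(grip_force=20)
robot.movep(B-.048*n+up,RA)
f=robot.grab_frame("wrist");print("bar before",proj(f,[*B[:2],.12]),robot.read_clock());cv2.imwrite("pics/w3.png",f["frame"][:,:,::-1])
print(robot.movel(B-.048*n,RA,max_speed=.12,until_force=15),robot.read_ee_pos())
r=robot.movel(B+.013*n,RA,max_speed=.03,until_force=25)
print(r,"adv",n@(robot.read_ee_pos()-B),robot.read_wrist_force(),robot.read_clock())
robot.dwell(.2)
print("adv",n@(robot.read_ee_pos()-B),robot.read_wrist_force())
E
```

```text
bar before [261.19776794 140.84033904] 10.2667
False [ 0.50518948 -0.18087309  0.10206621]
False adv 0.007017882522102373 [-13.85392158  -0.63576276  10.33536452] 13.6833
adv 0.007024448302972189 [-14.36201946   0.10420222  11.0315262 ]
```

View pics/w3.png

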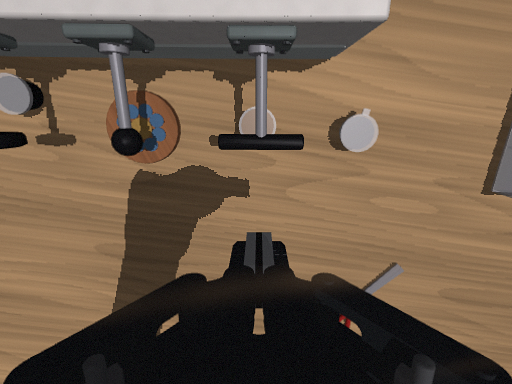

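The bar was at (261,142), as predicted. The push stalled 7 mm past the bar's start, against 7.6 mm expected for home. I'll back off and check.

```bash
python3 - <<'E'
from workcell import robot
from h import *
B=np.array([.552,-.174,.12-robot.pinch_z]); up=np.array([0,0,.13])
robot.movel(B-.048*n,RA,max_speed=.08)
robot.movel(B-.048*n+up,RA,max_speed=.15)
f=robot.grab_frame("wrist");cv2.imwrite("pics/w4.png",f["frame"][:,:,::-1])
for k in(0,.0256,.0206):print(k,proj(f,np.r_[B[:2],.12]+k*n))
print(robot.read_clock(),robot.read_wrist_force())
f=robot.grab_frame("top");cv2.imwrite("pics/t4.png",cv2.resize(f["frame"][130:220,170:390,::-1],None,fx=3.6,fy=3.6,interpolation=cv2.INTER_CUBIC))
E
```

```text
0 [259.26838521 138.84760103]
0.0256 [259.2679404  108.75297645]
0.0206 [259.26800413 114.7851199 ]
15.8583 [ 0.60857736  0.3414764  -0.78880301]
```

View pics/w4.png

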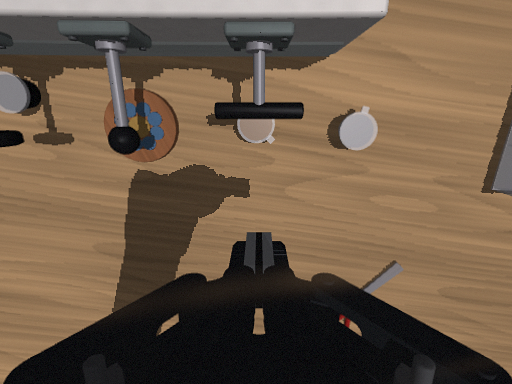

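View pics/t4.png

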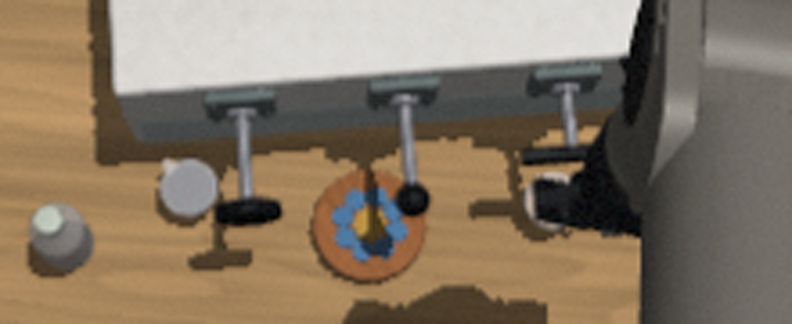

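The crossbar is at (259,110), about 30 px in from its start, which matches home. The disc is at its middle click, and the ball, pots, board and bottle haven't moved.

```bash
python3 -c "
from workcell import robot
print(robot.hand_in())"
```

```text
the job is handed in; nothing more can be done
None
```

I pulled the exhaust knob out to its middle click, then pushed the inlet knob home. In the final pictures the ball knob, pots, board and bottle had not moved, and I handed the job in shortly after 15.9 s; no verdict was returned.

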